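# Turn the pill carousel to its arrow and pry open the organizer

### The job

Push the spice carousel round until the front lip of the pill organizer on it faces the arrow on the carousel's base, with the organizer still shut. Then slip the thin blade of the spreader into the slot under the lid's lip and pry the lid up until it stands upright, without the robot itself touching the lid and with the organizer still facing the arrow. Lay the spreader down on the table clear of the carousel and leave the coaster, flashlight, mug and glasses case where they are.

Things in the scene. Friction and masses are not known exactly. Their poses are not given: they have to be found in the camera images.
- base: fixed wooden base of the carousel, a disc 190 mm across and 12 mm high with a tongue 44 mm wide and 8 mm high that sticks out along its own -x to 185 mm from the axis; origin on the table under the turning axis, z up. The tongue carries a raised dark wooden arrow (12 mm high) that points at the axis
- mark (a point): middle of the arrow, on the base's tongue, 165 mm from the turning axis and 12 mm above the table
- axis (a point): centre of the turntable on the turning axis, 26 mm above the table (top of the disc). Five upright amber pill bottles with white caps (40 mm across, tops 101 mm above the table) are clipped to the disc, centres 95 mm from the axis, at +68, +124, 180, -124 and -68 degrees from the organizer; about 49 mm free between neighbours
- carousel (a joint): angle of the turntable in rad, growing anticlockwise seen from above, endless; 0 (or 2 pi) when the organizer's lip faces the arrow. It turns stiffly (about 3 N at the bottles) and stays where it is left. A wooden disc 250 mm across, top 26 mm above the table, with a hub 32 mm across and 54 mm above the table at its centre
- organizer_front (a point): middle of the mouth of the slot at the organizer's front, 131 mm from the turning axis, 66 mm above the table; turns with the carousel. The slot, between the lid's lip and a flange of the box that sticks out equally far, is 8 mm high (62 to 70 mm above the table), 76 mm wide and 14 mm deep, ending at the box's front wall. The clear box is 45 to 117 mm from the axis
- organizer_lid: white flat lid of the organizer, 86 x 76 x 4 mm, underside 70 mm above the table when shut; origin on its hinge, 45 mm from the turning axis, hinge along its own y; shut, z is up and it extends along its own -x (outward) to the lip. Lifting the lip opens it: the tilt of its z from vertical is the opening, 0 to 1.75 rad. Stiff (about 2 N at the lip), stays where left
- spreader: loose spreader lying on the table, 197 mm long, 0.11 kg: thick grey handle 100 x 20 x 24 mm high and a flat steel blade 97 mm long, 26 mm wide, 3 mm thick that carries on from it along its own +x at mid height (12 mm). Origin: centre of the handle's underside, z up; the centre of mass is about 30 mm along +x
- blade_tip (a point): middle of the blade's end edge, 147 mm along the spreader's +x from its origin, 12 mm above its underside; axes as the spreader's
- coaster: round wooden coaster 100 mm across, 9 mm thick; origin at the centre of its underside; bystander
- flashlight: silver flashlight standing on its head on the coaster, 125 mm tall, 42 mm across at the head; origin at the centre of its underside; bystander
- mug: white mug 80 mm across, 92 mm tall, handle at its +y; origin at the centre of its underside; bystander
- glasses_case: grey glasses case 160 (own x) x 60 x 38 mm; origin at the centre of its underside; bystander
Things that resemble listed ones, but are neither listed nor needed, are in the scene too. There is more than one size of the spreader; the job needs the middle-sized.

How it is judged:
On the way, in this order (a step that is already met when the one before it is completed fails the run):
1. the organizer's lip faces the arrow (within 10 mm sideways), the turntable at rest and the lid shut (y of organizer_front in the frame of base between -0.01 and 0.01 m and x of organizer_front in the frame of base below 0 m and angle between organizer_lid's own z axis and vertical below 0.08 rad and velocity of joint carousel between -0.05 and 0.05 rad/s), for 0.3 s.
2. the spreader's blade is lifting the lid, which has opened by 0.2 rad (angle between organizer_lid's own z axis and vertical above 0.2 rad and contact force between spreader and organizer_lid above 0.2 N).
3. the lid stands upright (opened beyond 1.25 rad) (angle between organizer_lid's own z axis and vertical above 1.25 rad), for 0.2 s.
At the end, for the whole second after the job is handed in: The organizer's lip faces the arrow within 10 mm sideways (about 4 degrees), the lid is open by more than 1.25 rad (nearly upright or beyond), and the spreader lies at rest on the table with handle and tip more than 150 mm from the turning axis (y of organizer_front in the frame of base between -0.01 and 0.01 m and x of organizer_front in the frame of base below 0 m and angle between organizer_lid's own z axis and vertical above 1.25 rad and height (world z) of each of spreader, blade_tip below 0.03 m and horizontal distance between each of blade_tip, spreader and axis above 0.15 m and linear speed of spreader below 0.02 m/s); the robot touches nothing.
It fails at once if the robot itself touches the lid (only the spreader may) (contact force between any of the fingers, the arm and organizer_lid above 1 N).
It fails at once if a bystander is shifted by more than 30 mm or the flashlight or mug is tipped (distance of any of coaster, flashlight, mug, glasses_case from where it was at the start of the episode above 0.03 m or angle between any of flashlight, mug's own z axis and vertical above 0.4 rad).
It also fails if it takes over 72 s, if anything falls off the work surface, if the arm or the gripper's body presses on something with over 40 N, if the wrist force passes 120 N, or if a joint passes its speed limit or range.

### The arm

A 6-joint arm with a two-finger parallel gripper is mounted at the origin on the work surface. World frame = base frame: x ahead of the robot, y to its left, z up, the work surface at z = 0. Lengths are in m, angles in rad, forces in N, time in s.
With the tool pointing down it reaches from about 0.325 to 0.85 m from the base axis. Payload 15.5 kg.
Tool frame: the origin (TCP) lies at the very end of the fingers, on their centre line; the grasp point (between the pads) lies 19 mm behind it; z points along the fingers, y is the line along which they close (so a half turn about z gives the same grasp; the last joint's range is limited). The gripper opens to 91 mm and grips with 3 to 60 N. Pads are 32 mm wide; open, the fingers measure 118 mm over their backs; the gripper's body (76 mm by 178 mm) begins 60 mm behind the grasp point.
Start: joints at [1.123, 0.494, 1.345, -0, 1.302, -0.096], TCP at [0.216, 0.587, 0.214] pointing down, gripper open.
Joint ranges: [-2.91, 2.91], [-0.82, 2.16], [0.22, 2.67], [-1.22, 4.37], [0.12, 2.79], [-3.08, 3.08]. Speed limits (rad/s): [1.89, 1.89, 2.57, 3.01, 3.01, 3.01].

### API

Orientations are given as a rotation vector (axis times angle).
In Python, from workcell import arm gives the robot as it stands.
- The arm moves only by the tool step_arm, never from a script. Its argument "plan" is a list of rows, each an object of numbers: "tx", "ty", "tz": the shift along the tool's x, y, z in cm; "twist": the turn about the tool's z in degrees; "gripper": the finger opening in cm, from 0 to 9.12. In form: [{"tx": .., "ty": .., "tz": .., "twist": .., "gripper": ..}, ...]. A call has 1 to 20 rows; each row shifts and turns the commanded pose from where the row before left it, along the tool's axes as they then stand; what a row does not reach is not made up. A row lasts 1/8 s, in which the tool goes at most 62.5 mm and 10.7 degrees, less where a joint would pass 70% of its speed; a pose out of reach is approached as far as the arm can. A call with a gripper value outside its range is refused whole. The fingers move at their own pace and stop on an object; the grip force is fixed at half the most. Time passes only in rows, so rows that do not move let the fingers close. It gives the time, the measured TCP pose, the force, the opening and the grip force at its end, in the units of the state.
- arm.observe(): the state, without advancing time (a new reading comes with each control period).
- arm.capture(name): name is "side" or "top" or "wrist"; returns a dict with "image" (384x512x3 uint8, red, green, blue), "depth" (384x512 float32, m along the optical axis (not along the pixel's ray), 0 where there is no reading), "intrinsics" (3x3 intrinsics, pixels), "distortion" ([k1, k2, p1, p2, k3] as OpenCV has them; the pictures are not rectified), "R" (3x3) and "t" (3): a world point X has camera coordinates R X + t. Camera axes: x right, y down, z forward; pixel columns grow to the right and rows downward; lengths in m; the calibration is good to about 2 mm. A picture is of the moment at which its call begins.
- arm.finish_job(): hands the job in; it is judged then, once.
The state is a dict: "time": time; "joint_pos": joint angles; "joint_velocities": joint speeds; "effort": joint torques, N m; "position": TCP position; "tool_rot": TCP orientation; "ft_force": force on the tool from outside, world axes, zero at the start; "ft_torque": the same for the moment, N m; "grip_width": finger opening in m; "grip_force": force on a finger pad.
Only numpy, scipy, OpenCV 4.12 (cv2) and the standard library are available. Lean on these libraries where they do the work, as an engineer would, in place of code of your own. Each camera call takes 0.05 s, during which the arm holds its last target. There are 200 camera calls.

## Working session

There is one attempt and no reset: what is moved stays moved. The work goes in short steps, Python scripts to look and compute and a tool call to move; the robot and the scene stay as the last step left them, time stands still between calls to the robot, and variables do not carry over. Pictures are saved under pics/ and viewed, at most 10 in all, crops included, and the job is handed in when it is done.

Besides the shell and the picture viewer there is one more tool, called after "Request:" as name([rows], argument=value, ...), one row to a line, values as JSON. step_arm: Moves the arm, as the interface text tells. Its arguments: {"type":"object","properties":{"plan":{"type":"array"}},"required":["plan"]}

```bash
mkdir -p pics && cat > h.py <<'E'
import numpy as np, cv2
from workcell import arm
def cap(n,save=None):
    c=arm.capture(n)
    if save: cv2.imwrite('pics/'+save,cv2.cvtColor(c['image'],cv2.COLOR_RGB2BGR))
    return c
def cloud(c):
    d=c['depth'];h,w=d.shape
    v,u=np.mgrid[:h,:w]
    p=cv2.undistortPoints(np.stack([u,v],-1).reshape(-1,1,2).astype(np.float64),np.array(c['intrinsics']),np.array(c['distortion'])).reshape(h,w,2)
    P=np.dstack([p[...,0]*d,p[...,1]*d,d])
    X=(P-np.array(c['t']))@np.array(c['R'])
    X[d==0]=np.nan
    return X
E
python3 - <<'E'
from h import *
for n in('top','side'):
    c=cap(n,n+'0.png'); X=cloud(c); np.savez(n+'0.npz',X=X,im=c['image'])
    print(n,-np.array(c['R']).T@c['t'],np.nanmin(X,(0,1)),np.nanmax(X,(0,1)))
print(arm.observe())
E
```

```text
top [ 0.30419006 -0.06742772  1.46481776] [-0.0644667 -1.3457568 -0.7779817] [1.64822632 1.32119784 0.84697431]
side [-0.00667357 -0.56847297  0.89543968] [-0.19463826 -0.77162666 -0.77521892] [2.21088897 2.28971936 0.52564801]
{'time': 0.1, 'joint_pos': array([ 1.12249509e+00,  4.94102218e-01,  1.34604641e+00, -2.80522605e-05,
        1.30248520e+00, -9.54937286e-02]), 'joint_velocities': array([ 5.54252302e-05, -1.20142378e-03, -1.13150631e-03, -2.90969286e-03,
        2.05120528e-03, -3.21177695e-04]), 'effort': array([ 3.96797004e-04, -8.80244923e+01, -3.82545018e+01,  7.05159735e-02,
        4.83926735e-02, -2.71575914e-05]), 'position': array([0.21581927, 0.58620863, 0.2134173 ]), 'tool_rot': array([-5.51262878e-01, -3.09259082e+00,  1.58667244e-03]), 'ft_force': array([-0.16699616, -0.19401481,  0.35061469]), 'ft_torque': array([-0.04592355,  0.00692823, -0.04994367]), 'grip_force': 0.0, 'grip_width': 0.09116314452638524}
```

View pics/top0.png

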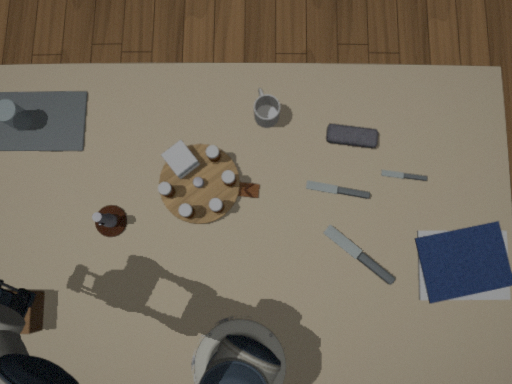

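View pics/side0.png

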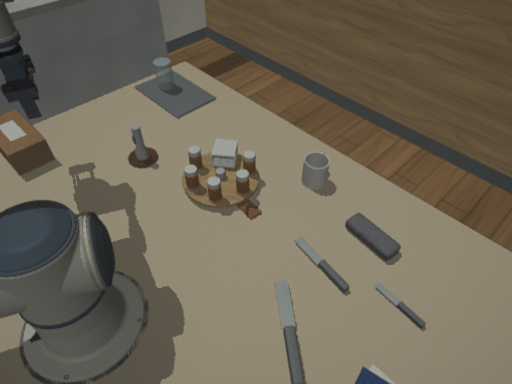

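Three spreader candidates in the top picture: (404,176) is small, (338,190) middle and (360,254) large. The arrow is at about (251,190), the organizer at (181,158), the mug at (267,110) and the flashlight on its coaster at (110,220). I'll measure the candidates' lengths and view a crop.

```bash
python3 - <<'E'
from h import *
f=np.load('top0.npz');X=f['X'];im=f['im']
def comp(name,r0,r1,c0,c1,zmin,zmax=0.2):
    S=X[r0:r1,c0:c1].reshape(-1,3);m=(S[:,2]>zmin)&(S[:,2]<zmax);S=S[m]
    r=cv2.minAreaRect((S[:,:2]*1000).astype(np.float32))
    print(name,len(S),np.round(r[0]),np.round(r[1]),round(r[2],1),'zmax',np.round(np.nanpercentile(S[:,2],[5,50,95]),3));return S
print('table z',np.nanmedian(X[200:300,280:320,2]))
for n,b in dict(small=(165,188,375,432),mid=(175,205,300,376),large=(220,290,318,400)).items():
    S=comp(n,*b,0.007,0.05)
    H=comp(n+' handle',*b,0.018,0.05)
    c=S[:,:2].mean(0);d=np.linalg.svd(S[:,:2]-c)[2][0];
    if d@(c-H[:,:2].mean(0))<0:d=-d
    t=(S[:,:2]-H[:,:2].mean(0))@d;print('dir',d,np.degrees(np.arctan2(d[1],d[0])),t.min(),t.max(),H[:,:2].mean(0))
comp('mug',92,128,250,284,0.03);comp('case',115,155,320,385,0.01);comp('coaster',200,240,90,132,0.005);comp('flash',200,240,90,132,0.06)
comp('disc',140,228,152,244,0.018,0.035)
comp('arrow',180,202,241,262,0.006,0.02)
# organizer lid
S=comp('lid',138,182,160,202,0.066,0.085)
# caps
m=((X[...,2]>0.09)&(X[...,2]<0.115)).astype(np.uint8);m[:138]=0;m[228:]=0;m[:,:152]=0;m[:,244:]=0
n,l,s,ce=cv2.connectedComponentsWithStats(m)
C=[]
for i in range(1,n):
    if s[i,4]>20:
        p=X[l==i];C.append((p.min(0)[:2]+p.max(0)[:2])/2);print('cap',ce[i],s[i,4],C[-1],np.median(p[:,2]))
C=np.array(C);A=np.c_[2*C,np.ones(len(C))];q=np.linalg.lstsq(A,(C**2).sum(1),rcond=None)[0];print('axis',q[:2],np.sqrt(q[2]+q[:2]@q[:2]))
print('bearings',np.degrees(np.arctan2(*(C-q[:2]).T[::-1])))
a=cv2.resize(im[135:235,150:440][:,:,::-1],None,fx=2.7,fy=2.7,interpolation=cv2.INTER_CUBIC);cv2.imwrite('pics/crop1.png',a)
E
```

```text
table z 0.0014006223951596047
small 287 [ 573. -504.] [ 70. 173.] 0.7 zmax [0.008 0.013 0.022]
small handle 69 [ 573. -514.] [116.  16.] 85.1 zmax [0.018 0.021 0.024]
dir [0.1161733  0.99322896] 83.32869644270605 -0.06132990728968965 0.11371000327082631 [ 0.57138058 -0.5314703 ]
mid 551 [ 528. -296.] [ 87. 231.] 1.3 zmax [0.008 0.018 0.028]
mid handle 262 [ 527. -295.] [197.  25.] 79.7 zmax [0.019 0.024 0.03 ]
dir [0.1470803  0.98912456] 81.54223663050008 -0.0929129676835054 0.1475165294134997 [ 0.52262954 -0.32323293]
large 1064 [ 330. -359.] [209. 250.] 0.1 zmax [0.007 0.02  0.035]
large handle 649 [ 328. -356.] [252.  34.] 51.0 zmax [0.018 0.028 0.036]
dir [0.60644027 0.79512905] 52.66744607662158 -0.14469002221792768 0.15263311354167253 [ 0.32227685 -0.36289512]
mug 413 [774. -75.] [80. 94.] 75.4 zmax [0.035 0.073 0.096]
case 997 [ 688. -336.] [205. 101.] 78.0 zmax [0.022 0.038 0.044]
coaster 928 [430. 407.] [123. 130.] 3.3 zmax [0.006 0.011 0.135]
flash 170 [426. 404.] [28. 30.] 44.0 zmax [0.07  0.127 0.139]
disc 3308 [542. 129.] [240. 247.] 39.9 zmax [0.022 0.028 0.033]
arrow 253 [524. -28.] [62. 66.] 89.9 zmax [0.007 0.01  0.016]
lid 748 [612. 185.] [91. 76.] 38.7 zmax [0.07  0.076 0.081]
cap [211.83206107 151.14503817] 131 [0.62632686 0.08494815] 0.10188675800186535
cap [227.35664336 176.1048951 ] 143 [0.55211929 0.03826266] 0.10257229230658135
cap [164.51369863 187.75342466] 146 [0.51710237 0.22129074] 0.10219701526327019
cap [214.91549296 204.04225352] 142 [0.46973528 0.07386661] 0.10223648546060661
cap [185.45637584 209.48322148] 149 [0.45367066 0.15812888] 0.10238190565907244
axis [0.54419227 0.1315292 ] 0.09406262706746094
bearings [ -29.55890636  -85.14192503  106.79373367 -142.24430657  163.62463034]
```

View pics/crop1.png

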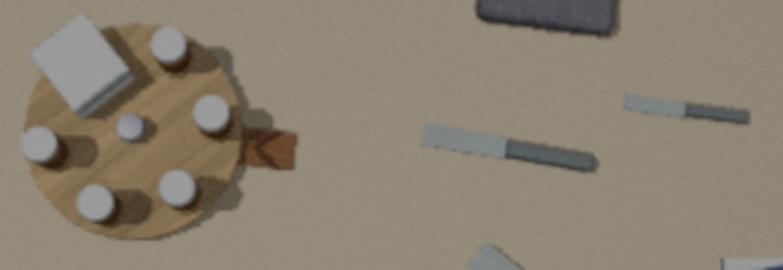

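The crop shows the middle-sized spreader: blade end at about (425,135), handle end at (592,162), so it is clearly between the small and large ones. It already points roughly along the arrow line, and the arrow is on the tongue at (270,148). Next I'll refine the positions by projecting pixels onto known height planes.

```bash
cat >> h.py <<'E'
def proj(c,uv,z):
    p=cv2.undistortPoints(np.array(uv,float).reshape(-1,1,2),np.array(c['intrinsics']),np.array(c['distortion'])).reshape(-1,2)
    R=np.array(c['R']);o=-R.T@np.array(c['t']);d=np.c_[p,np.ones(len(p))]@R
    return (o+d*((z-o[2])/d[:,2])[:,None])[:,:2]
def blob(m,box):
    r0,r1,c0,c1=box;k=np.zeros(m.shape,np.uint8);k[r0:r1,c0:c1]=m[r0:r1,c0:c1]
    n,l,s,_=cv2.connectedComponentsWithStats(k);i=1+np.argmax(s[1:,4]);v,u=np.nonzero(l==i);return np.c_[u,v]
def spreader(c,box=(170,210,295,382),zh=0.024,zb=0.0135,verbose=True):
    im=c['image'].astype(int);sat=im.max(2)-im.min(2);g=im.sum(2)/3
    m=(sat<22)
    uv=blob(m,box);val=g[uv[:,1],uv[:,0]]
    t=cv2.threshold(val.astype(np.uint8),0,255,cv2.THRESH_OTSU)[0]
    H=proj(c,uv[val<=t],zh);B=proj(c,uv[val>t],zb)
    for n,S in(('handle',H),('blade',B)):
        r=cv2.minAreaRect((S*1000).astype(np.float32));bx=cv2.boxPoints(r)
        L=np.linalg.svd(S-S.mean(0))[2][0];L=L*np.sign(L[1]);q=(S-S.mean(0))@L
        print(n,len(S),np.round(r[0],1),np.round(r[1],1),'cen',np.round(S.mean(0),4),'bearing',round(np.degrees(np.arctan2(L[1],L[0])),1),'ext',np.round([q.min(),q.max()],3))
def organizer(c,ax0):
    X=cloud(c);z=X[...,2];d=np.hypot(X[...,0]-ax0[0],X[...,1]-ax0[1])
    m=((z>0.09)&(z<0.115)&(d<0.13)).astype(np.uint8)
    n,l,s,_=cv2.connectedComponentsWithStats(m);C=[]
    for i in range(1,n):
        if s[i,4]>60:
            v,u=np.nonzero(l==i);P=proj(c,np.c_[u,v],0.101);C.append(cv2.minEnclosingCircle((P*1000).astype(np.float32))[0])
    return np.array(C)/1000
E
python3 - <<'E'
from h import *
from scipy.optimize import least_squares
c=cap('top')
C=organizer(c,(.544,.1315))
off=np.radians([68,124,180,-124,-68])
def pred(p): return p[:2]+.095*np.c_[np.cos(p[2]+off),np.sin(p[2]+off)]
def res(p):
    Q=pred(p);return np.array([min(np.linalg.norm(q-c_) for q in Q) for c_ in C])
r=least_squares(res,[.544,.1315,np.radians(38.7)]);print('axis',r.x[:2],'org',np.degrees(r.x[2]),r.fun)
im=c['image'].astype(int)
m=((im[...,0]-im[...,2])>45)&(im[...,0]<150)
uv=blob(m.astype(np.uint8),(178,204,241,264))
P=proj(c,uv,.010);q=cv2.minAreaRect((P*1000).astype(np.float32));print('tongue',len(uv),q,cv2.boxPoints(q).round())
mm=P.mean(0)-r.x[:2];print('mean',P.mean(0),np.degrees(np.arctan2(mm[1],mm[0])),np.linalg.norm(mm))
spreader(c)
E
```

```text
axis [0.5438116  0.13148098] org 38.76681745195484 [0.00071992 0.00164217 0.00157367 0.00151142 0.00160909]
tongue 107 ((525.2595825195312, -31.75660514831543), (37.53044128417969, 37.10895538330078), 0.35618719458580017) [[506. -13.]
 [507. -50.]
 [544. -50.]
 [544. -13.]]
mean [ 0.52540743 -0.03600894] -96.27063113189199 0.16849802342798903
handle 264 [ 520.9 -324.1] [147.1  24.2] cen [ 0.5177 -0.3426] bearing 80.3 ext [-0.055  0.092]
blade 318 [ 528.5 -292.4] [194.4  31.7] cen [ 0.5364 -0.2459] bearing 80.7 ext [-0.144  0.05 ]
```

Request:
step_arm([
  {"twist": -10.1,"gripper": 0},
  {"twist": -10.1,"gripper": 0},
  {"tx": -2.07,"ty": -3.88},
  {"tx": -2.07,"ty": -3.88},
  {"tx": -2.07,"ty": -3.88},
  {"tx": -2.07,"ty": -3.88},
  {"tx": -2.07,"ty": -3.88},
  {"tx": -2.07,"ty": -3.88},
  {"tx": -2.07,"ty": -3.88},
  {"tx": -2.07,"ty": -3.88},
  {"tx": -2.07,"ty": -3.88},
  {"tx": -2.07,"ty": -3.88},
  {"tx": -2.07,"ty": -3.88},
  {"tx": -2.07,"ty": -3.88},
  {"tx": -2.07,"ty": -3.88},
  {"tx": -2.07,"ty": -3.88},
])

```text
schema error: expected keys tx, ty, tz, twist, gripper
```

```bash
python3 - <<'E'
from h import *
c=cap('wrist','w1.png');X=cloud(c);np.savez('w1.npz',X=X,im=c['image'])
s=arm.observe();print(s['position'],s['tool_rot'],s['joint_pos'],s['grip_width'])
for u,v in((20,20),(490,20),(256,192),(20,360),(490,360)):print(u,v,X[v,u])
E
```

```text
[0.21585856 0.5863208  0.21358631] [-5.51290129e-01 -3.09264000e+00  1.03331185e-03] [ 1.12249162e+00  4.93940041e-01  1.34584533e+00  1.71605679e-05
  1.30249485e+00 -9.54976268e-02] 0.09161762511269902
20 20 [-0.08896974  0.35864348 -0.0012071 ]
490 20 [ 0.11583678  1.39864862 -0.50065854]
256 192 [0.24906201 0.57536455 0.00094641]
20 360 [0.17860927 0.53665629 0.33527327]
490 360 [0.2213267  0.65066287 0.33452047]
```

View pics/w1.png

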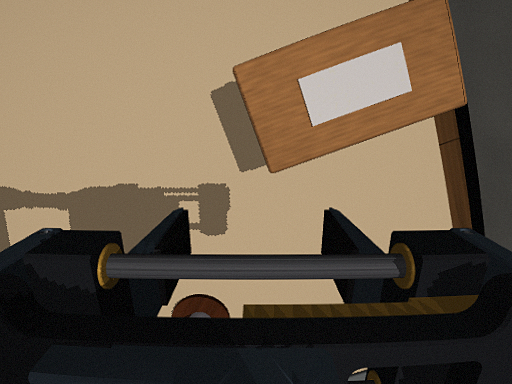

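The wrist view shows only a wooden box near the start pose, about (350,90), and the coaster's edge at (200,305). The plan was refused because every row needs all the keys, so I'll resend it in full.

Request:
step_arm([
  {"tx": 0,"ty": 0,"tz": 0,"twist": -10.1,"gripper": 0},
  {"tx": 0,"ty": 0,"tz": 0,"twist": -10.1,"gripper": 0},
  {"tx": -2.07,"ty": -3.88,"tz": 0,"twist": 0,"gripper": 0},
  {"tx": -2.07,"ty": -3.88,"tz": 0,"twist": 0,"gripper": 0},
  {"tx": -2.07,"ty": -3.88,"tz": 0,"twist": 0,"gripper": 0},
  {"tx": -2.07,"ty": -3.88,"tz": 0,"twist": 0,"gripper": 0},
  {"tx": -2.07,"ty": -3.88,"tz": 0,"twist": 0,"gripper": 0},
  {"tx": -2.07,"ty": -3.88,"tz": 0,"twist": 0,"gripper": 0},
  {"tx": -2.07,"ty": -3.88,"tz": 0,"twist": 0,"gripper": 0},
  {"tx": -2.07,"ty": -3.88,"tz": 0,"twist": 0,"gripper": 0},
  {"tx": -2.07,"ty": -3.88,"tz": 0,"twist": 0,"gripper": 0},
  {"tx": -2.07,"ty": -3.88,"tz": 0,"twist": 0,"gripper": 0},
  {"tx": -2.07,"ty": -3.88,"tz": 0,"twist": 0,"gripper": 0},
  {"tx": -2.07,"ty": -3.88,"tz": 0,"twist": 0,"gripper": 0},
  {"tx": -2.07,"ty": -3.88,"tz": 0,"twist": 0,"gripper": 0},
  {"tx": -2.07,"ty": -3.88,"tz": 0,"twist": 0,"gripper": 0},
])

```text
time: 2.2
position: [0.5062, 0.0418, 0.2139]
tool_rot: [0.001, 3.142, 0.0]
ft_force: [1.3, 0.5, 0.7]
grip_width: 0.0003
grip_force: 0.0
```

```bash
python3 - <<'E'
from h import *
c=cap('wrist','w2.png');X=cloud(c);np.savez('w2.npz',X=X,im=c['image'])
s=arm.observe();print(s['position'],s['tool_rot'],s['joint_pos'],s['grip_width'])
for u,v in((20,20),(490,20),(256,120)):print(u,v,X[v,u])
E
```

```text
[0.50873009 0.03807732 0.21399999] [ 2.29233808e-03  3.13971647e+00 -2.63103459e-03] [-0.04127394  0.3319446   1.62553759 -0.00172744  1.18217035 -1.60995704] 0.0006280926007482523
20 20 [ 0.29895956 -0.27729399 -0.00089135]
490 20 [0.30022641 0.35845263 0.00058347]
256 120 [0.43836921 0.04282647 0.00087618]
```

View pics/w2.png

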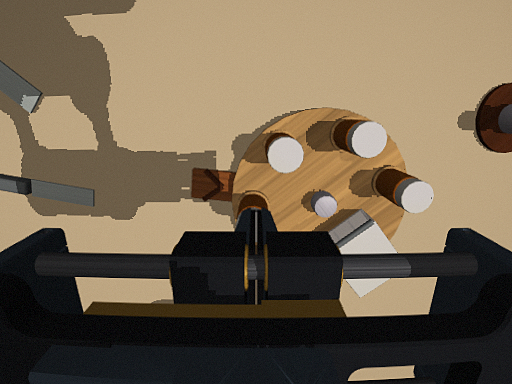

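The wrist view shows the tongue and its arrow at (212,185), the hub at (325,203), three caps at (284,153), (367,139) and (415,195), and the organizer's slot side at (353,232). I'll fit the tongue here.

```bash
python3 - <<'E'
from h import *
c=cap('wrist');im=c['image'].astype(int);X=cloud(c)
for p in((185,200),(172,215),(196,215),(185,184)):print(p,im[p],X[p])
hsv=cv2.cvtColor(c['image'],cv2.COLOR_RGB2HSV)
m=((im[...,0]-im[...,2]>35)&(im[...,0]<1.0*150)&(im[...,1]<.62*im[...,0])).astype(np.uint8)
uv=blob(m,(155,215,180,233));P=proj(c,uv,.008);print(len(uv),uv.min(0),uv.max(0))
# per-column edges -> side lines
A=[];B=[]
for u in range(uv[:,0].min()+3,uv[:,0].max()-6):
    v=uv[uv[:,0]==u,1];A.append((u,v.min()-.5));B.append((u,v.max()+.5))
for L in(A,B):
    q=proj(c,L,.008);l=cv2.fitLine((q*1000).astype(np.float32),cv2.DIST_HUBER,0,.01,.01).ravel()
    b=np.degrees(np.arctan2(l[1],l[0]));print('side bearing',b if b<0 else b-180,'pt',l[2:])
    n=np.array([-l[1],l[0]]);print(' axis offset mm',(np.array([543.8,131.5])-l[2:])@n)
E
```

```text
(185, 200) [75 44 20] [ 0.53175598 -0.04198634  0.00851112]
(172, 215) [28 16  5] [ 0.51184257 -0.0188608   0.01250741]
(196, 215) [76 40 15] [ 0.54859738 -0.02115461  0.00771026]
(185, 184) [105  87  67] [ 0.53428048 -0.06790872 -0.00111607]
502 [194 166] [219 195]
side bearing -127.752106 pt [509.0702   -33.618076]
 axis offset mm 73.63322067362941
side bearing -66.29652 pt [545.0462  -35.68102]
 axis offset mm 66.06626260896049
```

```bash
python3 - <<'E'
from h import *
c=cap('wrist');im=c['image'].astype(float)+.01
m=((im[...,1]/im[...,0]<.68)).astype(np.uint8)
uv=blob(m,(155,215,180,230));print(len(uv),uv.min(0),uv.max(0))
A=[];B=[]
for u in range(uv[:,0].min()+3,uv[:,0].max()-1):
    v=uv[uv[:,0]==u,1];A.append((u,v.min()-.5));B.append((u,v.max()+.5))
print(A[::6],B[::6])
for L in(A,B):
    q=proj(c,L,.008);l=cv2.fitLine((q*1000).astype(np.float32),cv2.DIST_HUBER,0,.01,.01).ravel()
    if l[1]>0:l[:2]*=-1
    n=np.array([-l[1],l[0]]);print('bearing',np.degrees(np.arctan2(l[1],l[0])),' axis offset mm',(np.array([543.8,131.5])-l[2:])@n)
P=proj(c,uv,.008);e=P[P[:,1]<P[:,1].min()+.025].mean(0)-[.5438,.1315];print('outer end mid bearing',np.degrees(np.arctan2(e[1],e[0])),np.linalg.norm(e))
# caps+hub for axis in wrist view
X=cloud(c);z=X[...,2];d=np.hypot(X[...,0]-.5438,X[...,1]-.1315);mm=((z>.048)&(z<.06)&(d<.025));v,u=np.nonzero(mm);print('hub',len(u),proj(c,np.c_[u,v],.054).mean(0))
E
```

```text
1083 [193 167] [229 199]
[(196, np.float64(166.5)), (202, np.float64(167.5)), (208, np.float64(167.5)), (214, np.float64(168.5)), (220, np.float64(169.5)), (226, np.float64(169.5))] [(196, np.float64(196.5)), (202, np.float64(196.5)), (208, np.float64(198.5)), (214, np.float64(198.5)), (220, np.float64(198.5)), (226, np.float64(199.5))]
bearing -95.69597  axis offset mm 22.263582327892834
bearing -96.47373  axis offset mm -23.5944651934037
outer end mid bearing -95.58552557362088 0.17009834322690298
hub 444 [0.54385289 0.13184679]
```

Arrow bearing is about -96.1° from the axis and the organizer's is 38.8°, so the turntable has to turn about 135° clockwise. I'll lower the closed fingers into the gap at -113° and work out the arc steps.

Request:
step_arm([
  {"tx": 0.23,"ty": 0.6,"tz": 0,"twist": 0,"gripper": 0},
  {"tx": 0,"ty": 0,"tz": 3.6,"twist": 0,"gripper": 0},
  {"tx": 0,"ty": 0,"tz": 3.6,"twist": 0,"gripper": 0},
  {"tx": 0,"ty": 0,"tz": 3.6,"twist": 0,"gripper": 0},
  {"tx": 0,"ty": 0,"tz": 3.6,"twist": 0,"gripper": 0},
  {"tx": 0,"ty": 0,"tz": 0,"twist": 0,"gripper": 0},
])

```text
time: 3.1
position: [0.5016, 0.0504, 0.0685]
tool_rot: [0.002, -3.138, -0.0]
ft_force: [0.2, -0.4, 0.6]
grip_width: 0.0007
grip_force: 0.0
```

```bash
python3 - <<'E'
from h import *
s=arm.observe();print(s['position'],s['tool_rot'],s['ft_force'])
b=np.radians(np.linspace(-113.2,-248,18));p=np.array([.5438,.1315])+.095*np.c_[np.cos(b),np.sin(b)]
d=np.diff(np.vstack([s['position'][:2],p[1:]]),axis=0)*100
for q in d:print('tx %.2f ty %.2f'%(-q[0],q[1]))
E
```

```text
[0.50156486 0.05042529 0.06853412] [ 1.95760838e-03 -3.13769389e+00 -1.80142775e-04] [ 0.19907742 -0.41102673  0.57798393]
tx 0.69 ty -0.02
tx 1.07 ty 0.76
tx 0.96 ty 0.90
tx 0.83 ty 1.02
tx 0.68 ty 1.12
tx 0.52 ty 1.21
tx 0.35 ty 1.27
tx 0.17 ty 1.30
tx -0.01 ty 1.31
tx -0.19 ty 1.30
tx -0.37 ty 1.26
tx -0.54 ty 1.20
tx -0.70 ty 1.11
tx -0.85 ty 1.00
tx -0.98 ty 0.88
tx -1.09 ty 0.73
tx -1.18 ty 0.58
```

Request:
step_arm([
  {"tx": 0.69,"ty": 0,"tz": 0,"twist": 0,"gripper": 0},
  {"tx": 1.07,"ty": 0.76,"tz": 0,"twist": 0,"gripper": 0},
  {"tx": 0.96,"ty": 0.9,"tz": 0,"twist": 0,"gripper": 0},
  {"tx": 0.83,"ty": 1.02,"tz": 0,"twist": 0,"gripper": 0},
  {"tx": 0.68,"ty": 1.12,"tz": 0,"twist": 0,"gripper": 0},
  {"tx": 0.52,"ty": 1.21,"tz": 0,"twist": 0,"gripper": 0},
  {"tx": 0.35,"ty": 1.27,"tz": 0,"twist": 0,"gripper": 0},
  {"tx": 0.17,"ty": 1.3,"tz": 0,"twist": 0,"gripper": 0},
  {"tx": 0,"ty": 1.31,"tz": 0,"twist": 0,"gripper": 0},
  {"tx": -0.19,"ty": 1.3,"tz": 0,"twist": 0,"gripper": 0},
  {"tx": -0.37,"ty": 1.26,"tz": 0,"twist": 0,"gripper": 0},
  {"tx": -0.54,"ty": 1.2,"tz": 0,"twist": 0,"gripper": 0},
  {"tx": -0.7,"ty": 1.11,"tz": 0,"twist": 0,"gripper": 0},
  {"tx": -0.85,"ty": 1.0,"tz": 0,"twist": 0,"gripper": 0},
  {"tx": -0.98,"ty": 0.88,"tz": 0,"twist": 0,"gripper": 0},
  {"tx": -1.09,"ty": 0.73,"tz": 0,"twist": 0,"gripper": 0},
  {"tx": -1.18,"ty": 0.58,"tz": 0,"twist": 0,"gripper": 0},
  {"tx": 0,"ty": 0,"tz": 0,"twist": 0,"gripper": 0},
])

```text
time: 5.35
position: [0.5111, 0.2194, 0.07]
tool_rot: [0.0, 3.14, 0.001]
ft_force: [0.1, -0.0, 0.1]
grip_width: 0.0006
grip_force: 0.0
```

```bash
cat >> h.py <<'E'
from scipy.optimize import least_squares
AX=np.array([.5438,.1315])
def orgfit(guess):
    "organizer bearing from caps seen in the top view, axis fixed"
    C=organizer(arm.capture('top'),AX);off=np.radians([68,124,180,-124,-68])
    def res(p):
        Q=AX+.095*np.c_[np.cos(p[0]+off),np.sin(p[0]+off)];return np.array([min(.02,min(np.linalg.norm(q-k) for q in Q)) for k in C])
    g=min(np.radians(guess+np.arange(-25,26)),key=lambda a:sum(res([a])))
    r=least_squares(res,[g]);return np.degrees(r.x[0]),np.round(r.fun,4)
E
python3 - <<'E'
from h import *
s=arm.observe();p=s['position'];print(p,s['ft_force'],np.degrees(np.arctan2(p[1]-AX[1],p[0]-AX[0])))
print(orgfit(-90))
E
```

```text
[0.51109909 0.21935325 0.06997501] [ 0.08136589 -0.04412686  0.08628315] 110.41637187486828
(np.float64(-93.07994255324589), array([0.0017, 0.0015, 0.0044, 0.0017]))
```

Request:
step_arm([
  {"tx": -0.25,"ty": 0.08,"tz": 0,"twist": 0,"gripper": 0},
  {"tx": -0.22,"ty": 0.08,"tz": 0,"twist": 0,"gripper": 0},
  {"tx": 0,"ty": 0,"tz": 0,"twist": 0,"gripper": 0},
])

```text
time: 5.78
position: [0.5143, 0.2202, 0.0699]
tool_rot: [-0.001, -3.141, 0.0]
ft_force: [-1.7, -1.9, 0.1]
grip_width: 0.0004
grip_force: 0.6
```

```bash
python3 - <<'E'
from h import *
s=arm.observe();p=s['position'];print(p,s['ft_force'],np.degrees(np.arctan2(p[1]-AX[1],p[0]-AX[0])))
print(orgfit(-95))
c=cap('wrist','w3.png')
E
```

```text
[0.51428788 0.22021695 0.06990663] [-1.72241752 -1.92171962  0.13862217] 108.3999523490596
(np.float64(-94.15871849217113), array([0.0024, 0.0008, 0.0043, 0.0013]))
```

Request:
step_arm([
  {"tx": -0.16,"ty": 0.05,"tz": 0,"twist": 0,"gripper": 0},
  {"tx": -0.16,"ty": 0.05,"tz": 0,"twist": 0,"gripper": 0},
  {"tx": 0,"ty": 0,"tz": 0,"twist": 0,"gripper": 0},
  {"tx": 0.4,"ty": -0.12,"tz": 0,"twist": 0,"gripper": 0},
  {"tx": 0,"ty": 0,"tz": -4,"twist": 0,"gripper": 0},
  {"tx": 0,"ty": 0,"tz": -5,"twist": 0,"gripper": 0},
  {"tx": 4,"ty": 0,"tz": -5,"twist": 0,"gripper": 0},
  {"tx": 5,"ty": -3,"tz": 0,"twist": 0,"gripper": 0},
  {"tx": 3,"ty": -5,"tz": 0,"twist": 0,"gripper": 0},
  {"tx": 0,"ty": -5,"tz": 0,"twist": 0,"gripper": 0},
  {"tx": 0,"ty": -5,"tz": 0,"twist": 0,"gripper": 0},
  {"tx": 0,"ty": 0,"tz": 0,"twist": 0,"gripper": 0},
])

```text
time: 7.38
position: [0.3946, 0.0377, 0.209]
tool_rot: [0.007, 3.14, -0.001]
ft_force: [-0.2, 1.7, 1.3]
grip_width: 0.0002
grip_force: 0.0
```

```bash
python3 - <<'E'
from h import *
s=arm.observe();p=s['position'];print(p)
print(orgfit(-95),orgfit(-95))
for n in('top','wrist'):
    c=cap(n,n+'4.png');X=cloud(c);z=X[...,2];d=np.hypot(X[...,0]-AX[0],X[...,1]-AX[1])
    m=((z>.066)&(z<.082)&(d<.16)&(X[...,1]<.11));v,u=np.nonzero(m);P=proj(c,np.c_[u,v],.074)
    if len(P):
        r=cv2.minAreaRect((P*1000).astype(np.float32));e=P.mean(0)-AX;print(n,r,'mean bearing',np.degrees(np.arctan2(e[1],e[0])),np.linalg.norm(e))
E
```

```text
[0.39459137 0.03766362 0.20899565]
(np.float64(-96.90236653716933), array([0.0011, 0.0015, 0.0018])) (np.float64(-96.57179754695854), array([0.0013, 0.001 , 0.0013]))
top ((571.956298828125, 50.179115295410156), (113.8382797241211, 98.66305541992188), 6.640979766845703) mean bearing -86.1228777117868 0.08295531813599401
wrist ((442.16204833984375, 96.43385314941406), (13.140308380126953, 30.39057731628418), 40.555477142333984) mean bearing -161.4108042654615 0.10832453388072823
```

View pics/wrist4.png

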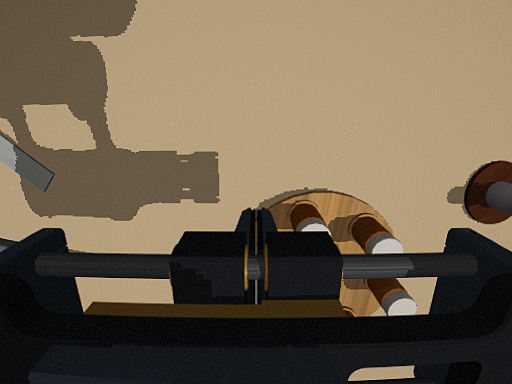

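The wrist view only shows the caps at (315,228), (383,243) and (400,308), with the organizer hidden behind the gripper. The cap fit gives the organizer at -96.7° against the arrow's -96.1°, so it is aligned. Next I'll hover over the spreader with the gripper turned.

Request:
step_arm([
  {"tx": -1.42,"ty": -3.88,"tz": 0,"twist": 0,"gripper": 6},
  {"tx": -1.42,"ty": -3.88,"tz": 0,"twist": 0,"gripper": 6},
  {"tx": -1.42,"ty": -3.88,"tz": 0,"twist": 0,"gripper": 6},
  {"tx": -1.42,"ty": -3.88,"tz": 0,"twist": 0,"gripper": 6},
  {"tx": -1.42,"ty": -3.88,"tz": 0,"twist": 0,"gripper": 6},
  {"tx": -1.42,"ty": -3.88,"tz": 0,"twist": 0,"gripper": 6},
  {"tx": -1.42,"ty": -3.88,"tz": 0,"twist": 0,"gripper": 6},
  {"tx": -1.42,"ty": -3.88,"tz": 0,"twist": 0,"gripper": 6},
  {"tx": -1.42,"ty": -3.88,"tz": 0,"twist": 0,"gripper": 6},
  {"tx": 0,"ty": 0,"tz": 0,"twist": 9.95,"gripper": 6},
  {"tx": 0,"ty": 0,"tz": 0,"twist": 9.95,"gripper": 6},
  {"tx": 0,"ty": 0,"tz": 0,"twist": 9.95,"gripper": 6},
  {"tx": 0,"ty": 0,"tz": 0,"twist": 9.95,"gripper": 6},
  {"tx": 0,"ty": 0,"tz": 0,"twist": 9.95,"gripper": 6},
  {"tx": 0,"ty": 0,"tz": 0,"twist": 9.95,"gripper": 6},
  {"tx": 0,"ty": 0,"tz": 0,"twist": 9.95,"gripper": 6},
  {"tx": 0,"ty": 0,"tz": 0,"twist": 9.95,"gripper": 6},
  {"tx": 0,"ty": 0,"tz": 0,"twist": 9.95,"gripper": 6},
  {"tx": 0,"ty": 0,"tz": 0,"twist": 9.95,"gripper": 6},
])

```text
time: 9.95
position: [0.5231, -0.3075, 0.2085]
tool_rot: [-2.401, -2.025, -0.0]
ft_force: [-0.2, 0.6, 1.0]
grip_width: 0.0598
grip_force: 0.0
```

```bash
python3 - <<'E'
from h import *
c=cap('wrist','w5.png');np.savez('w5.npz',X=cloud(c),**{k:np.array(c[k]) for k in('image','intrinsics','distortion','R','t')})
s=arm.observe();print(s['position'],s['tool_rot'],s['joint_pos'])
from scipy.spatial.transform import Rotation as R
x=R.from_rotvec(s['tool_rot']).as_matrix()[:,0];print('tool x bearing',np.degrees(np.arctan2(x[1],x[0])))
E
```

```text
[ 0.5231413  -0.3075631   0.20845287] [-2.41100298e+00 -2.01359296e+00 -1.39774386e-04] [-6.29954795e-01  4.73159804e-01  1.39909418e+00  1.75805869e-04
  1.26964326e+00 -4.50850953e-01]
tool x bearing 79.73511482953023
```

View pics/w5.png

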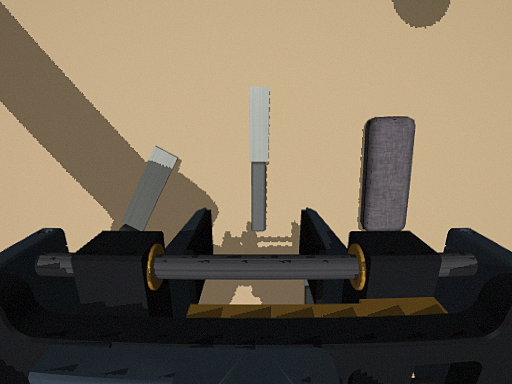

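The spreader stands upright in the wrist view: tip at (259,87), handle front at (259,162), rear at (259,230), with the glasses case to the right at (388,175). I'll measure it.

```bash
python3 - <<'E'
from h import *
f=np.load('w5.npz')
a,b=proj(f,[[250,86.5],[269.5,86.5]],.0135);ha,hb=proj(f,[[251.5,162],[266.5,162]],.024);ra,rb=proj(f,[[252.5,230],[266.5,230]],.024)
t=(a+b)/2;h=(ha+hb)/2;r=(ra+rb)/2
print('tip',t,np.linalg.norm(a-b),'front',h,np.linalg.norm(ha-hb),'rear',r)
for p,q in((r,h),(h,t),(r,t)):d=q-p;print(np.linalg.norm(d),np.degrees(np.arctan2(d[1],d[0])))
d=(t-r)/np.linalg.norm(t-r);g=t-d*.115;print('grasp',g)
E
```

```text
tip [ 0.54851326 -0.1977584 ] 0.02486439095117333 front [ 0.53154569 -0.29192442] 0.01985402935723073 rear [ 0.51605862 -0.38841227]
0.09772284929870273 80.88134879706179
0.09568247879255219 79.78560015872516
0.193396487050078 80.33925457031096
grasp [ 0.52921465 -0.31112755]
```

Request:
step_arm([
  {"tx": -0.27,"ty": 0.45,"tz": 0,"twist": -0.6,"gripper": 6},
  {"tx": 0,"ty": 0,"tz": 4,"twist": 0,"gripper": 6},
  {"tx": 0,"ty": 0,"tz": 4,"twist": 0,"gripper": 6},
  {"tx": 0,"ty": 0,"tz": 4,"twist": 0,"gripper": 6},
  {"tx": 0,"ty": 0,"tz": 4,"twist": 0,"gripper": 6},
  {"tx": 0,"ty": 0,"tz": 3,"twist": 0,"gripper": 6},
  {"tx": 0,"ty": 0,"tz": 1.35,"twist": 0,"gripper": 6},
  {"tx": 0,"ty": 0,"tz": 0,"twist": 0,"gripper": 6},
  {"tx": 0,"ty": 0,"tz": 0,"twist": 0,"gripper": 6},
])

```text
time: 11.12
position: [0.527, -0.3128, 0.0064]
tool_rot: [2.385, 2.042, 0.001]
ft_force: [-0.5, -0.1, 0.0]
grip_width: 0.0601
grip_force: 0.0
```

```bash
python3 - <<'E'
from h import *
s=arm.observe();print(s['position'],s['ft_force'],s['grip_width'])
E
```

```text
[ 0.52695456 -0.31284929  0.00635924] [-0.46064431 -0.1487237   0.02250572] 0.06010098951860346
```

Request:
step_arm([
  {"tx": 0,"ty": 0,"tz": 0.2,"twist": 0,"gripper": 6},
  {"tx": 0,"ty": 0,"tz": 0,"twist": 0,"gripper": 0},
  {"tx": 0,"ty": 0,"tz": 0,"twist": 0,"gripper": 0},
  {"tx": 0,"ty": 0,"tz": 0,"twist": 0,"gripper": 0},
  {"tx": 0,"ty": 0,"tz": 0,"twist": 0,"gripper": 0},
  {"tx": 0,"ty": 0,"tz": 0,"twist": 0,"gripper": 0},
  {"tx": 0,"ty": 0,"tz": 0,"twist": 0,"gripper": 0},
])

```text
time: 12.0
position: [0.5262, -0.3125, 0.0032]
tool_rot: [-2.387, -2.042, 0.0]
ft_force: [-0.7, 0.2, 0.6]
grip_width: 0.02
grip_force: 30.0
```

```bash
python3 - <<'E'
from h import *
from scipy.spatial.transform import Rotation as R
s=arm.observe();print(s['position'],s['ft_force'],s['grip_width'],s['grip_force'])
x=R.from_rotvec(s['tool_rot']).as_matrix()[:,0];print('tool x bearing',np.degrees(np.arctan2(x[1],x[0])))
E
```

```text
[ 0.52616466 -0.31246217  0.00324865] [-0.73319166  0.16140684  0.55087535] 0.02002659418287139 29.97297763824463
tool x bearing 81.0874735475653
```

The spreader is gripped: opening 20.0 mm, force 30 N. I'll lift it, turn it to the slot line and stage it in front of the slot.

Request:
step_arm([
  {"tx": 0,"ty": 0,"tz": -1.5,"twist": 0,"gripper": 0},
  {"tx": 0,"ty": 0,"tz": -2,"twist": 0,"gripper": 0},
  {"tx": 0,"ty": 0,"tz": -1.9,"twist": -2.5,"gripper": 0},
  {"tx": 2,"ty": -0.4,"tz": 0,"twist": 0,"gripper": 0},
  {"tx": 3,"ty": -0.6,"tz": 0,"twist": 0,"gripper": 0},
  {"tx": 3,"ty": -0.6,"tz": 0,"twist": 0,"gripper": 0},
  {"tx": 3,"ty": -0.6,"tz": 0,"twist": 0,"gripper": 0},
  {"tx": 3,"ty": -0.6,"tz": 0,"twist": 0,"gripper": 0},
  {"tx": 2.2,"ty": -0.4,"tz": 0,"twist": 0,"gripper": 0},
  {"tx": 0,"ty": 0,"tz": 0,"twist": 0,"gripper": 0},
  {"tx": 0,"ty": 0,"tz": 0,"twist": 0,"gripper": 0},
])

```text
time: 13.38
position: [0.5127, -0.1482, 0.0572]
tool_rot: [2.342, 2.093, 0.0]
ft_force: [-0.4, -0.9, -1.0]
grip_width: 0.0198
grip_force: 30.0
```

```bash
python3 - <<'E'
from h import *
from scipy.spatial.transform import Rotation as R
s=arm.observe();print(s['position'],s['ft_force'],s['grip_width'],s['grip_force'])
x=R.from_rotvec(s['tool_rot']).as_matrix()[:,0];print('tool x bearing',np.degrees(np.arctan2(x[1],x[0])))
for n in('wrist','side','top'):
    c=cap(n,n+'6.png');np.savez(n+'6.npz',X=cloud(c),**{k:np.array(c[k]) for k in('image','intrinsics','distortion','R','t','depth')})
    if n!='wrist':
        d=np.array([np.cos(np.radians(83.6)),np.sin(np.radians(83.6))]);X=cloud(c).reshape(-1,3);q=X-np.r_[AX,0];a=-(q[:,:2]@d);b=q[:,0]*d[1]-q[:,1]*d[0]
        m=(abs(b)<.03)&(a>.12)&(a<.26)&(X[:,2]>.03)&(X[:,2]<.1)
        for lo in np.arange(.12,.26,.01):
            k=m&(a>=lo)&(a<lo+.01)
            if k.sum():print(n,round(lo,2),k.sum(),'z',np.round(np.percentile(X[k,2],[5,50,95]),4),'b',np.round([b[k].min(),b[k].max()],4))
a=cv2.imread('pics/side6.png')[130:280,150:350];b=cv2.imread('pics/wrist6.png')
o=np.vstack([cv2.resize(a,(400,300),interpolation=cv2.INTER_CUBIC),cv2.resize(b,(400,300))]);cv2.imwrite('pics/v6.png',o)
E
```

```text
[ 0.5127179  -0.14816972  0.05723206] [-0.39600988 -0.93050924 -1.0429462 ] 0.019806181851277135 29.973715245723724
tool x bearing 83.58530149942646
side 0.12 80 z [0.0588 0.0717 0.0748] b [-0.0299  0.0291]
side 0.13 35 z [0.0586 0.0631 0.0734] b [-0.0275  0.029 ]
side 0.16 3 z [0.0645 0.066  0.0664] b [0.0009 0.009 ]
side 0.17 10 z [0.066  0.0673 0.069 ] b [0.0024 0.0129]
side 0.18 1 z [0.0659 0.0659 0.0659] b [0.0124 0.0124]
top 0.12 51 z [0.064  0.0758 0.0797] b [-0.015   0.0293]
top 0.16 2 z [0.0687 0.0689 0.0691] b [0.0059 0.0123]
top 0.21 8 z [0.0641 0.0671 0.071 ] b [0.0059 0.0123]
top 0.22 11 z [0.0642 0.069  0.0739] b [0.0039 0.0134]
top 0.23 15 z [0.0653 0.0681 0.0758] b [0.0017 0.0121]
top 0.24 3 z [0.0662 0.0711 0.0727] b [-0.0005  0.0066]
```

View pics/v6.png

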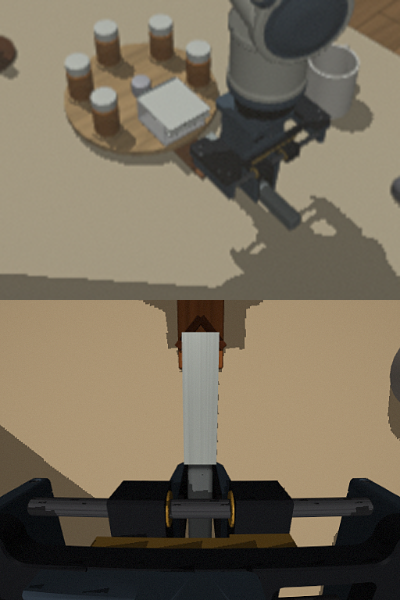

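The lower half shows the blade over the arrow and in line with it, tip at (200,332); the upper half shows the lid shut, facing the gripper. I'll check the blade's height and tip from the wrist depth.

```bash
python3 - <<'E'
from h import *
f=np.load('wrist6.npz')
d=np.array([np.cos(np.radians(83.6)),np.sin(np.radians(83.6))])
X=f['X'].reshape(-1,3);q=X-np.r_[AX,0];a=-(q[:,:2]@d);b=q[:,0]*d[1]-q[:,1]*d[0]
m=(abs(b)<.03)&(a>.1)&(a<.27)&(X[:,2]>.05)&(X[:,2]<.09)
for lo in np.arange(.15,.27,.01):
    k=m&(a>=lo)&(a<lo+.01)
    if k.sum():print(round(lo,2),k.sum(),'z',np.round(np.percentile(X[k,2],[5,50,95]),4),'b',np.round(np.percentile(b[k],[1,50,99]),4))
print('tip a',np.percentile(a[m],.3),a[m].min())
m=(abs(b)<.04)&(X[:,2]>.009)&(X[:,2]<.016)&(a<.19);print('arrow',m.sum(),b[m].mean(),a[m].mean(),np.median(X[m,2]))
m=(abs(b)<.04)&(X[:,2]>.005)&(X[:,2]<.016)&(a<.16)&(a>.1);print('tongue',b[m].min(),b[m].max(),a[m].min())
f=np.load('side6.npz');X=f['X'].reshape(-1,3);q=X-np.r_[AX,0];m=(np.hypot(q[:,0],q[:,1])<.14)&(X[:,2]>.068)&(X[:,2]<.08);a=-(q[:,:2]@d);b=q[:,0]*d[1]-q[:,1]*d[0];m&=(abs(b)<.045)&(a>.03)
for l in(.06,.09,.12):
    k=m&(a>l)&(a<l+.01);print('lid side',l,k.sum(),np.percentile(b[k],[2,98]),X[k,2].mean())
print('lip a',np.percentile(a[m],99))
E
```

```text
0.16 532 z [0.0662 0.0675 0.0686] b [-0.0109  0.0016  0.0146]
0.17 894 z [0.0664 0.0675 0.0686] b [-0.011   0.0016  0.0143]
0.18 867 z [0.0664 0.0675 0.0686] b [-0.0108  0.0016  0.0144]
0.19 849 z [0.0665 0.0675 0.0687] b [-0.0114  0.001   0.0142]
0.2 803 z [0.0665 0.0675 0.0686] b [-0.0115  0.0016  0.0142]
0.21 796 z [0.0665 0.0675 0.0686] b [-0.0113  0.0016  0.0143]
0.22 724 z [0.0665 0.0675 0.0685] b [-0.0115  0.0016  0.0141]
0.23 713 z [0.0665 0.0675 0.0685] b [-0.0112  0.0016  0.0142]
0.24 665 z [0.0665 0.0675 0.0686] b [-0.0113  0.0016  0.0138]
0.25 634 z [0.0666 0.0675 0.0685] b [-0.0115  0.001   0.0141]
0.26 1340 z [0.0635 0.0769 0.0876] b [-0.0183  0.0015  0.0206]
tip a 0.16463165525577755 0.16383492917195663
arrow 856 0.002778344447350315 0.14732651964803636 0.011762605249792172
tongue -0.020320834639353393 0.02465312853957229 0.12135823105449198
lid side 0.06 48 [-0.03753508  0.03644561] 0.07287017266111152
lid side 0.09 64 [-0.03700479  0.03648591] 0.07315823132751662
lid side 0.12 68 [-0.03629444  0.0352911 ] 0.07291466806868306
lip a 0.1314491151419011
```

The blade is level at 66 mm mid-height and centred, with the tip at radius 164 mm. The lid's sides sit symmetrically about the line. I'll slide the blade into the slot.

Request:
step_arm([
  {"tx": 1,"ty": 0,"tz": 0,"twist": 0,"gripper": 0},
  {"tx": 1,"ty": 0,"tz": 0,"twist": 0,"gripper": 0},
  {"tx": 0.8,"ty": 0,"tz": 0,"twist": 0,"gripper": 0},
  {"tx": 0.6,"ty": 0,"tz": 0,"twist": 0,"gripper": 0},
  {"tx": 0.5,"ty": 0,"tz": 0,"twist": 0,"gripper": 0},
  {"tx": 0.4,"ty": 0,"tz": 0,"twist": 0,"gripper": 0},
  {"tx": 0,"ty": 0,"tz": 0,"twist": 0,"gripper": 0},
  {"tx": 0,"ty": 0,"tz": 0,"twist": 0,"gripper": 0},
])

```text
time: 14.52
position: [0.5173, -0.1053, 0.0572]
tool_rot: [2.342, 2.094, -0.0]
ft_force: [0.1, -0.4, -0.7]
grip_width: 0.0196
grip_force: 30.0
```

```bash
python3 - <<'E'
from h import *
s=arm.observe();p=s['position'];print(p,s['ft_force'])
d=np.array([np.cos(np.radians(83.6)),np.sin(np.radians(83.6))]);tip=-(p[:2]-AX)@d-.116;print('tip a',tip,'moved',(p[:2]-[.5127,-.1482])@d)
th=np.linspace(0,1.45,17);L=.075
print(np.round(np.c_[-np.diff(L*np.cos(th)),-np.diff(L*np.sin(th))]*100,2))
E
```

```text
[ 0.51729661 -0.10532101  0.05722369] [ 0.12869982 -0.35386991 -0.7364814 ]
tip a 0.12229942581909149 moved 0.04312414496174403
[[ 0.03 -0.68]
 [ 0.09 -0.67]
 [ 0.15 -0.66]
 [ 0.21 -0.65]
 [ 0.27 -0.62]
 [ 0.32 -0.6 ]
 [ 0.38 -0.56]
 [ 0.43 -0.53]
 [ 0.47 -0.49]
 [ 0.52 -0.44]
 [ 0.55 -0.39]
 [ 0.59 -0.34]
 [ 0.62 -0.29]
 [ 0.64 -0.23]
 [ 0.66 -0.17]
 [ 0.67 -0.11]]
```

Inserted with no contact force, the tip about 10 mm deep. Now the first part of the lift.

Request:
step_arm([
  {"tx": 0,"ty": 0,"tz": -0.25,"twist": 0,"gripper": 0},
  {"tx": 0.03,"ty": 0,"tz": -0.68,"twist": 0,"gripper": 0},
  {"tx": 0.09,"ty": 0,"tz": -0.67,"twist": 0,"gripper": 0},
  {"tx": 0.15,"ty": 0,"tz": -0.66,"twist": 0,"gripper": 0},
  {"tx": 0.21,"ty": 0,"tz": -0.65,"twist": 0,"gripper": 0},
  {"tx": 0,"ty": 0,"tz": 0,"twist": 0,"gripper": 0},
])

```text
time: 15.28
position: [0.5182, -0.1002, 0.087]
tool_rot: [2.341, 2.093, 0.001]
ft_force: [-0.3, 0.4, -1.5]
grip_width: 0.0199
grip_force: 30.0
```

```bash
cat >> h.py <<'E'
def lidcheck():
    d=np.array([np.cos(np.radians(83.6)),np.sin(np.radians(83.6))])
    s=arm.observe();p=s['position'];print(p,s['ft_force'],'tcp a',-(p[:2]-AX)@d)
    for n in('wrist','side'):
        X=cloud(cap(n)).reshape(-1,3);q=X-np.r_[AX,0];a=-(q[:,:2]@d);b=q[:,0]*d[1]-q[:,1]*d[0]
        m=(abs(b-.0016)<.011)&(a>.02)&(a<.235)&(X[:,2]>.05)&(X[:,2]<.2)
        if n=='side': m=(abs(b)<.036)&(a>.02)&(a<.135)&(X[:,2]>.06)&(X[:,2]<.2)
        for lo in np.arange(.02,.235,.015):
            k=m&(a>=lo)&(a<lo+.015)
            if k.sum()>3:print(n,round(lo,3),k.sum(),'a',round(a[k].mean(),3),'z',np.round(np.percentile(X[k,2],[5,50,95]),4),'b',np.round([b[k].min(),b[k].max()],3))
E
python3 -c "
from h import *
lidcheck()"
```

```text
[ 0.51818517 -0.10023438  0.08695028] [-0.26766939  0.35372499 -1.49447228] tcp a 0.2331454551011866
wrist 0.08 71 a 0.094 z [0.0923 0.0935 0.0945] b [-0.009  0.013]
wrist 0.095 1083 a 0.103 z [0.094  0.0968 0.0995] b [-0.009  0.012]
wrist 0.11 1281 a 0.118 z [0.0968 0.1016 0.1041] b [-0.009  0.013]
wrist 0.125 1136 a 0.132 z [0.096  0.0972 0.0983] b [-0.009  0.013]
wrist 0.14 1048 a 0.147 z [0.0962 0.0972 0.0983] b [-0.009  0.013]
wrist 0.155 1016 a 0.162 z [0.0962 0.0973 0.0983] b [-0.009  0.013]
wrist 0.17 924 a 0.178 z [0.0962 0.0971 0.0982] b [-0.009  0.012]
wrist 0.185 1534 a 0.195 z [0.0963 0.098  0.1823] b [-0.009  0.013]
wrist 0.2 3464 a 0.206 z [0.0968 0.1832 0.1993] b [-0.009  0.013]
wrist 0.215 1114 a 0.221 z [0.1045 0.1077 0.1382] b [-0.009  0.013]
wrist 0.23 272 a 0.232 z [0.1053 0.1077 0.1424] b [-0.009  0.012]
side 0.035 28 a 0.046 z [0.0709 0.0738 0.0752] b [-0.035  0.034]
side 0.05 63 a 0.057 z [0.0699 0.0778 0.081 ] b [-0.036  0.036]
side 0.065 59 a 0.072 z [0.0796 0.0833 0.0858] b [-0.036  0.034]
side 0.08 62 a 0.087 z [0.0696 0.0889 0.0921] b [-0.036  0.035]
side 0.095 58 a 0.102 z [0.0927 0.0951 0.0973] b [-0.035  0.035]
side 0.11 35 a 0.117 z [0.0608 0.0976 0.1023] b [-0.036  0.028]
side 0.125 6 a 0.128 z [0.0604 0.0631 0.1039] b [-0.034  0.01 ]
```

The lid is at about 0.36 rad with the blade still level. I'll continue along the arc.

Request:
step_arm([
  {"tx": 0.27,"ty": 0,"tz": -0.62,"twist": 0,"gripper": 0},
  {"tx": 0.32,"ty": 0,"tz": -0.6,"twist": 0,"gripper": 0},
  {"tx": 0.38,"ty": 0,"tz": -0.56,"twist": 0,"gripper": 0},
  {"tx": 0.43,"ty": 0,"tz": -0.53,"twist": 0,"gripper": 0},
  {"tx": 0.47,"ty": 0,"tz": -0.49,"twist": 0,"gripper": 0},
  {"tx": 0.52,"ty": 0,"tz": -0.44,"twist": 0,"gripper": 0},
  {"tx": 0.55,"ty": 0,"tz": -0.39,"twist": 0,"gripper": 0},
  {"tx": 0,"ty": 0,"tz": 0,"twist": 0,"gripper": 0},
])

```text
time: 16.38
position: [0.5213, -0.0707, 0.1229]
tool_rot: [2.342, 2.094, 0.001]
ft_force: [-0.7, 0.1, -1.5]
grip_width: 0.02
grip_force: 30.0
```

```bash
python3 -c "
from h import *
lidcheck()"
```

```text
[ 0.52126216 -0.07066829  0.12289199] [-0.67359004  0.11909555 -1.45897685] tcp a 0.20342063243410424
wrist 0.035 64 a 0.049 z [0.084  0.0861 0.0874] b [-0.009  0.013]
wrist 0.05 421 a 0.058 z [0.0888 0.1002 0.1084] b [-0.009  0.013]
wrist 0.065 591 a 0.073 z [0.1107 0.1218 0.1312] b [-0.009  0.013]
wrist 0.08 1204 a 0.089 z [0.1324 0.1358 0.1432] b [-0.009  0.013]
wrist 0.095 1114 a 0.102 z [0.132  0.1332 0.1343] b [-0.009  0.013]
wrist 0.11 1081 a 0.117 z [0.1321 0.1332 0.1343] b [-0.009  0.013]
wrist 0.125 988 a 0.132 z [0.1322 0.1332 0.1343] b [-0.009  0.013]
wrist 0.14 940 a 0.147 z [0.1322 0.1332 0.1342] b [-0.009  0.013]
wrist 0.155 872 a 0.162 z [0.1321 0.1332 0.1342] b [-0.009  0.013]
wrist 0.17 945 a 0.178 z [0.1324 0.1335 0.1422] b [-0.009  0.013]
wrist 0.185 1112 a 0.191 z [0.1404 0.1437 0.1743] b [-0.009  0.013]
wrist 0.2 574 a 0.206 z [0.1411 0.1437 0.1788] b [-0.009  0.013]
wrist 0.215 176 a 0.225 z [0.1426 0.1441 0.1783] b [-0.009  0.013]
wrist 0.23 191 a 0.232 z [0.1415 0.1436 0.1446] b [-0.008  0.011]
side 0.035 21 a 0.048 z [0.0612 0.0682 0.0725] b [-0.035 -0.003]
side 0.05 25 a 0.056 z [0.0605 0.0745 0.0972] b [-0.036 -0.006]
side 0.065 13 a 0.073 z [0.0625 0.1007 0.1186] b [-0.036 -0.012]
side 0.08 6 a 0.087 z [0.0611 0.0638 0.0684] b [-0.035 -0.011]
side 0.095 6 a 0.102 z [0.0627 0.0662 0.0699] b [-0.036 -0.013]
side 0.11 45 a 0.119 z [0.0606 0.0637 0.07  ] b [-0.036  0.019]
side 0.125 22 a 0.129 z [0.0603 0.0619 0.0638] b [-0.034  0.023]
```

About 0.97 rad now. I'll finish the arc.

Request:
step_arm([
  {"tx": 0.59,"ty": 0,"tz": -0.34,"twist": 0,"gripper": 0},
  {"tx": 0.62,"ty": 0,"tz": -0.29,"twist": 0,"gripper": 0},
  {"tx": 0.64,"ty": 0,"tz": -0.23,"twist": 0,"gripper": 0},
  {"tx": 0.66,"ty": 0,"tz": -0.17,"twist": 0,"gripper": 0},
  {"tx": 0.67,"ty": 0,"tz": -0.11,"twist": 0,"gripper": 0},
  {"tx": 0.4,"ty": 0,"tz": 0,"twist": 0,"gripper": 0},
  {"tx": 0,"ty": 0,"tz": 0,"twist": 0,"gripper": 0},
  {"tx": 0,"ty": 0,"tz": 0,"twist": 0,"gripper": 0},
  {"tx": 0,"ty": 0,"tz": 0,"twist": 0,"gripper": 0},
])

```text
time: 17.6
position: [0.525, -0.0357, 0.1339]
tool_rot: [-2.342, -2.093, 0.0]
ft_force: [-1.0, 0.1, -0.9]
grip_width: 0.0199
grip_force: 30.0
```

```bash
python3 -c "
from h import *
lidcheck()"
```

```text
[ 0.52503973 -0.03570618  0.13393231] [-1.03977823  0.0920794  -0.93361995] tcp a 0.16825532034367002
wrist 0.035 276 a 0.049 z [0.1394 0.1556 0.1568] b [-0.009  0.013]
wrist 0.05 1397 a 0.056 z [0.143  0.1444 0.1554] b [-0.009  0.012]
wrist 0.065 1116 a 0.073 z [0.1431 0.1442 0.1453] b [-0.009  0.013]
wrist 0.08 1028 a 0.087 z [0.1432 0.1443 0.1454] b [-0.009  0.013]
wrist 0.095 983 a 0.102 z [0.1432 0.1442 0.1454] b [-0.009  0.013]
wrist 0.11 903 a 0.117 z [0.1432 0.1442 0.1453] b [-0.009  0.013]
wrist 0.125 849 a 0.132 z [0.1432 0.1442 0.1452] b [-0.009  0.012]
wrist 0.14 1209 a 0.148 z [0.1433 0.1512 0.1848] b [-0.009  0.013]
wrist 0.155 871 a 0.162 z [0.1526 0.1547 0.1737] b [-0.009  0.013]
wrist 0.17 330 a 0.174 z [0.1527 0.1567 0.1902] b [-0.009  0.013]
wrist 0.185 324 a 0.196 z [0.1533 0.1547 0.1558] b [-0.009  0.011]
wrist 0.2 396 a 0.205 z [0.1517 0.1546 0.1556] b [-0.009  0.011]
side 0.035 94 a 0.048 z [0.0622 0.0795 0.1117] b [-0.036  0.003]
side 0.05 20 a 0.053 z [0.0605 0.0864 0.1357] b [-0.036 -0.003]
side 0.065 6 a 0.073 z [0.0624 0.0664 0.0698] b [-0.035 -0.012]
side 0.08 8 a 0.089 z [0.0611 0.0627 0.0699] b [-0.035  0.014]
side 0.095 10 a 0.101 z [0.0615 0.0627 0.0701] b [-0.036  0.014]
side 0.11 75 a 0.119 z [0.0603 0.0641 0.0723] b [-0.034  0.027]
side 0.125 39 a 0.129 z [0.0604 0.0616 0.0647] b [-0.035  0.031]
```

The lid is at about 1.49 rad. I'll back the spreader out level to near where it lay.

Request:
step_arm([
  {"tx": -1,"ty": 0,"tz": 0,"twist": 0,"gripper": 0},
  {"tx": -2,"ty": 0,"tz": 0,"twist": 0,"gripper": 0},
  {"tx": -3,"ty": 0,"tz": 0,"twist": 0,"gripper": 0},
  {"tx": -3,"ty": 0,"tz": 0,"twist": 0,"gripper": 0},
  {"tx": -3,"ty": 0,"tz": 0,"twist": 0,"gripper": 0},
  {"tx": -3,"ty": 0,"tz": 0,"twist": 0,"gripper": 0},
  {"tx": -3,"ty": 0.8,"tz": 0,"twist": 0,"gripper": 0},
  {"tx": -3,"ty": 0.8,"tz": 0,"twist": 0,"gripper": 0},
  {"tx": -3,"ty": 0.8,"tz": 0,"twist": 0,"gripper": 0},
  {"tx": -2,"ty": 0.8,"tz": 0,"twist": 0,"gripper": 0},
  {"tx": -1,"ty": 0,"tz": 0,"twist": 0,"gripper": 0},
  {"tx": 0,"ty": 0,"tz": 3,"twist": 0,"gripper": 0},
  {"tx": 0,"ty": 0,"tz": 3,"twist": 0,"gripper": 0},
  {"tx": 0,"ty": 0,"tz": 3,"twist": 0,"gripper": 0},
  {"tx": 0,"ty": 0,"tz": 2,"twist": 0,"gripper": 0},
  {"tx": 0,"ty": 0,"tz": 1,"twist": 0,"gripper": 0},
  {"tx": 0,"ty": 0,"tz": 0,"twist": 0,"gripper": 0},
  {"tx": 0,"ty": 0,"tz": 0,"twist": 0,"gripper": 0},
])

```text
time: 19.95
position: [0.5271, -0.3078, 0.0149]
tool_rot: [2.341, 2.093, 0.0]
ft_force: [0.6, -0.6, -1.6]
grip_width: 0.0198
grip_force: 30.0
```

```bash
python3 -c "
from h import *
s=arm.observe();print(s['position'],s['ft_force'],s['grip_width']);print(orgfit(-96))"
```

```text
[ 0.52708627 -0.30776963  0.01485627] [ 0.62174366 -0.64526609 -1.55851048] 0.01976194898717977
(np.float64(-96.34800288031579), array([0.0018, 0.0008, 0.0014, 0.0015, 0.0009]))
```

Organizer still at -96.3°. I'll lower the last 11.5 mm, release, raise and look.

Request:
step_arm([
  {"tx": 0,"ty": 0,"tz": 0.5,"twist": 0,"gripper": 0},
  {"tx": 0,"ty": 0,"tz": 0.4,"twist": 0,"gripper": 0},
  {"tx": 0,"ty": 0,"tz": 0.2,"twist": 0,"gripper": 0},
  {"tx": 0,"ty": 0,"tz": 0,"twist": 0,"gripper": 0},
  {"tx": 0,"ty": 0,"tz": 0,"twist": 0,"gripper": 0},
  {"tx": 0,"ty": 0,"tz": 0,"twist": 0,"gripper": 5},
  {"tx": 0,"ty": 0,"tz": 0,"twist": 0,"gripper": 5},
  {"tx": 0,"ty": 0,"tz": 0,"twist": 0,"gripper": 5},
  {"tx": 0,"ty": 0,"tz": 0,"twist": 0,"gripper": 5},
  {"tx": 0,"ty": 0,"tz": 0,"twist": 0,"gripper": 5},
  {"tx": 0,"ty": 0,"tz": -2,"twist": 0,"gripper": 5},
  {"tx": 0,"ty": 0,"tz": -4,"twist": 0,"gripper": 5},
  {"tx": 0,"ty": 0,"tz": -4,"twist": 0,"gripper": 5},
  {"tx": 0,"ty": 0,"tz": -4,"twist": 0,"gripper": 5},
  {"tx": -4,"ty": 0,"tz": -4,"twist": 0,"gripper": 5},
  {"tx": -4,"ty": 0,"tz": -4,"twist": 0,"gripper": 5},
  {"tx": 0,"ty": 0,"tz": 0,"twist": 0,"gripper": 5},
  {"tx": 0,"ty": 0,"tz": 0,"twist": 0,"gripper": 5},
])

```text
time: 22.25
position: [0.5174, -0.3865, 0.2224]
tool_rot: [-2.342, -2.093, -0.0]
ft_force: [0.4, -0.0, -0.6]
grip_width: 0.0499
grip_force: 0.0
```

```bash
python3 - <<'E'
from h import *
s=arm.observe();print(s['position'],s['ft_force'],s['grip_width'])
print(orgfit(-96));c=cap('wrist');o=c['image'];e=cap('side')['image'][100:250,150:350]
im=np.vstack([cv2.resize(o,(400,300)),cv2.resize(e,(400,300))]);cv2.imwrite('pics/end.png',im[:,:,::-1])
X=cloud(c).reshape(-1,3);d=np.array([np.cos(np.radians(83.6)),np.sin(np.radians(83.6))]);q=X-np.r_[AX,0];a=-(q[:,:2]@d);b=q[:,0]*d[1]-q[:,1]*d[0]
m=(abs(b)<.04)&(a>.2)&(a<.45)&(X[:,2]>.008)&(X[:,2]<.05);print('spreader a',np.percentile(a[m],[1,99]),'z',np.percentile(X[m,2],[5,95]))
X=cloud(cap('side')).reshape(-1,3);q=X-np.r_[AX,0];a=-(q[:,:2]@d);b=q[:,0]*d[1]-q[:,1]*d[0]
m=(abs(b)<.034)&(a>.03)&(a<.09)&(X[:,2]>.085)&(X[:,2]<.16)
for z in np.arange(.085,.16,.015):
    k=m&(abs(X[:,2]-z)<.0075);print('lid z',round(z,3),k.sum(),'a',a[k].mean() if k.any() else 0)
E
```

```text
[ 0.51743292 -0.38646794  0.22236498] [ 0.4032654  -0.04792278 -0.62643128] 0.04993752360109224
(np.float64(-96.36468898484792), array([0.0017, 0.0008, 0.0014, 0.0013]))
spreader a [0.32221228 0.44774192] z [0.01217543 0.02440773]
lid z 0.085 30 a 0.04749478899368101
lid z 0.1 58 a 0.04860274463033743
lid z 0.115 64 a 0.04993603305242551
lid z 0.13 62 a 0.05139789191820222
lid z 0.145 71 a 0.0528756779719959
```

View pics/end.png

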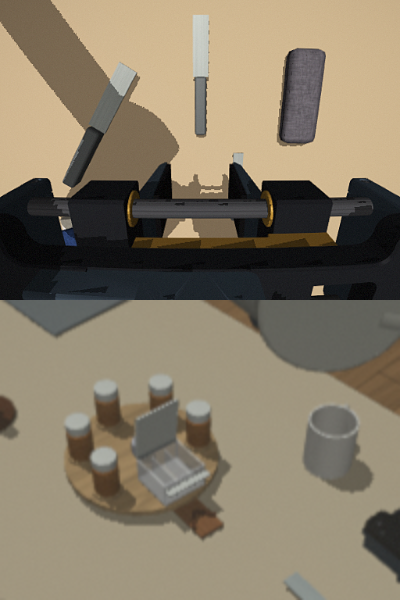

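The lid stands upright at about 1.48 rad, at (160,430). The box faces the arrow at (205,522), the spreader lies flat on the table at (200,75), and the bystanders are undisturbed. I'm handing in.

```bash
python3 -c "
from workcell import arm
print(arm.finish_job())"
```

```text
the job is handed in; nothing more can be done
None
```

I handed the job in at about 22 s of the 72 s allowed; no verdict was returned. My last measurements put the organizer within about 1° of the arrow, the lid open about 1.48 rad, the spreader flat on the table with its tip over 300 mm from the axis, and the bystanders in view undisturbed.

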